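# Rock a plaster mould out of its box and lay it on the drying rack

### The job

Swing the steel keeper bar off the plaster mould and right out beyond the side of its box, then press down the end of the mould that overhangs the deep well so that it rocks up and stays tilted. Take it by its raised end, lift it out and lay it on the sloping drying rack: leaf side up, flat on the board, long side straight up the slope near the middle, its low end down at the bottom lip, and let go. Leave the tin, the glasses case and the mug alone.

Things in the scene. Friction and masses are not known exactly. Their poses are not given: they have to be found in the camera images.
- nest: Fixed plywood mould box, 76 mm high. Origin: on the table under the middle of the ridge that crosses its pocket; x along the pocket, roughly to the robot's left; z up. Pocket 62 mm wide between side walls 19 mm thick (outer faces at y = -50 and +50, x = -104 to +100 mm). On the -y wall, away from the robot, a block (x 25 to 65, y -50 to -96 mm) carries the keeper.
- ridge (a point): Middle of the ridge in the pocket floor, 44 mm above the table; axes as the nest's. From it the floor runs level 82.5 mm towards +x to a 76 mm high end wall; towards -x it slopes down at 35 degrees into a deep open well, ended 74 mm down the slope by a board square to the slope (top edge about 100 mm from the ridge, 55 mm up).
- rail (a point): Middle of the underside of a wooden tool rail that crosses above the box, 220 mm up: 30 mm wide (nest x = 32 to 62 mm), 20 mm thick, 250 mm long, on 22 mm square posts at nest y = -115 and +115 mm. It stands over the mould's raised end, so that end must be reached from the -x side, the tool leaning about 35 degrees.
- mould_center (a point): Centre of the loose pale plaster mould, a 150 x 58 x 32 mm block with a leaf on top, about 0.3 kg; x along its length, z out of the leaf face. At first level in the pocket, its top level with the walls (76 mm up), 2 mm free at each side, its -x end 70 mm out over the well; it is held down by the keeper. When tilted it is drawn out square to its top.
- mould: The same mould, origin at the centre of its underside. Pressed down at the top of its -x end (a few N), it rocks over the ridge, past 16 degrees falls onto the slope by itself and stays tilted 35 degrees, its +x end raised clear of the walls and its z axis leaning to the nest's -x.
- keeper (a joint): Turn of the steel keeper bar about its upright pivot, rad: 0 = slanting across over the mould; grows anticlockwise seen from above as its free end swings towards the nest's -x and on past its -y side; 1.4 = stop. It stays where left (0.5 N at the knob moves it). 1.1 or more is well clear. Bar 16 mm wide, 8 mm thick, underside 78 mm up.
- keeper_knob (a point): Centre of the upright black knob at the keeper's free end: cylinder 18 mm across, 26 mm high, its top 112 mm above the table. At joint 0 it lies at x = -25, y = +62 mm in the nest's frame.
- keeper_pivot (a point): Point on the keeper's pivot axis at the height of the knob's centre; x = 45, y = -80 mm in the nest's frame, 158 mm from the knob.
- seat (a point): Where the mould's centre belongs on the fixed wooden drying rack: 16 mm above the board's face, 76 mm up the slope from the bottom lip. x points up the slope, roughly to the robot's left, z square out of the board. The board is 185 mm long and 150 mm wide, tilted 35 degrees; the lip stands 16 mm above its face.
- tin: Bystander: aluminium pencil tin 190 x 62 x 24 mm; origin at the centre of its underside.
- glasses_case: Bystander: yellow glasses case 165 x 70 x 46 mm; origin at the centre of its underside.
- slip_mug: Bystander: white mug 84 mm across, 95 mm high; origin at the centre of its underside.
Things that resemble listed ones, but are neither listed nor needed, are in the scene too. What is shaped like the mould but red or turquoise is not meant.

How it is judged:
On the way, in this order (a step that is already met when the one before it is completed fails the run):
1. the keeper bar is swung clear of the mould, out beyond the side of the box (0.9 rad or more) (value of joint keeper above 0.9 rad), for 0.2 s.
2. the mould is rocked up in its box and stays tilted, 26 degrees or more (angle between mould_center's own z axis and vertical above 0.45 rad and horizontal distance between mould_center and nest below 0.04 m and height (world z) of mould_center below 0.09 m), for 0.3 s.
3. the mould is lifted out of the box (its centre 150 mm or more above the table) (height (world z) of mould_center above 0.15 m), for 0.1 s.
At the end, for the whole second after the job is handed in: The mould lies at rest, let go, leaf side up and flat on the drying board (5 mm), its low end within about 11 mm of the bottom lip, within 30 mm of the board's middle line and within 0.2 rad of straight up the slope (x of mould_center in the frame of seat between -0.008 and 0.012 m and y of mould_center in the frame of seat between -0.03 and 0.03 m and z of mould_center in the frame of seat between -0.005 and 0.005 m and angle between the x axis of mould_center and the x axis of seat, either way round below 0.2 rad and angle between mould_center's own z axis and vertical below 1 rad and linear speed of mould below 0.02 m/s); the robot touches nothing.
It fails at once if the tin is shifted more than 30 mm (distance of tin from where it was at the start of the episode above 0.03 m).
It fails at once if the glasses case is shifted more than 30 mm (distance of glasses_case from where it was at the start of the episode above 0.03 m).
It fails at once if the mug is shifted more than 30 mm (distance of slip_mug from where it was at the start of the episode above 0.03 m).
It also fails if it takes over 58 s, if anything falls off the work surface, if the arm or the gripper's body presses on something with over 40 N, if the wrist force passes 120 N, or if a joint passes its speed limit or range.

### The arm

A 7-joint arm with a two-finger parallel gripper is mounted at the origin on the work surface. World frame = base frame: x ahead of the robot, y to its left, z up, the work surface at z = 0. Lengths are in m, angles in rad, forces in N, time in s.
With the tool pointing down it reaches from about 0.4 to 0.85 m from the base axis. Payload 10.4 kg.
Tool frame: the origin (TCP) lies between the finger pads; the fingertips stand tips_ahead ahead of it and the grasp point (between the pads) lies 11 mm behind it (tips_ahead is the distance from the TCP to the fingertips, in m); z points along the fingers, x is the direction in which the jaws open and shut, and the axes are right-handed (so a half turn about z gives the same grasp; the last joint's range is limited). The gripper opens to 87 mm and grips with 3 to 60 N. Pads are 19 mm wide; open, the fingers measure 117 mm over their backs; the gripper's body (75 mm by 190 mm) begins 51 mm behind the grasp point.
Start: joints at [1.183, 0.332, -0.065, 1.46, 0.022, 1.35, -0.088], TCP at [0.223, -0.584, 0.231] pointing down, gripper open.
Joint ranges: [-2.6, 2.6], [-0.5, 2.12], [-1.47, 1.34], [0.16, 2.42], [-1.27, 4.41], [0.06, 2.06], [-2.6, 2.6]. Speed limits (rad/s): [2.22, 2.22, 2.79, 2.79, 3.14, 3.14, 3.14].

### API

Orientations are given as a unit quaternion [x, y, z, w].
In Python, from bench import read_state, camera, close_job, tips_ahead gives the robot as it stands.
- The arm moves only by the tool arm_command, never from a script. Its argument "commands" is a list that holds one entry, the list of rows, each a list of 7 numbers: the turn, a rotation vector about the tool's x, y, z in rad, then the shift along the tool's x, y, z in m, then the opening in per cent of the stroke, from 0 (shut) to 100 (fully open). In form: [[[rx, ry, rz, x, y, z, claw], ...]]. A call has 1 to 20 rows; each row shifts and turns the commanded pose from where the row before left it, along the tool's axes as they then stand; what a row does not reach is not made up. A row lasts 1/8 s, in which the tool goes at most 62.5 mm and 10.7 degrees, less where a joint would pass 70% of its speed; a pose out of reach is approached as far as the arm can. A call with a gripper value outside its range is refused whole. The fingers move at their own pace and stop on an object; "newtons" is the grip in N (left out, the last holds). Time passes only in rows, so rows that do not move let the fingers close. It gives the time, the measured TCP pose, the force and the opening at its end, in the units of the state.
- read_state(): the state, without advancing time (a new reading comes with each control period).
- camera(name): name is "side" or "top"; returns a dict with "frame" (420x560x3 uint8, red, green, blue), "vfov" (degrees; the focal length in pixels is half the picture's height over the tangent of half this angle, whatever the lens; pixels are square), "cx", "cy" (the principal point, pixels), "k1" (the pictures are not rectified: a ray, as slopes to the right and down, at radius r is drawn at 1 + k1 r^2 times it, then the intrinsics apply), "R" (3x3) and "t" (3): a world point X has camera coordinates R X + t. Camera axes: x right, y down, z forward; pixel columns grow to the right and rows downward; lengths in m; the calibration is good to about 2 mm. A picture is of the moment at which its call begins. There is no depth.
- close_job(): hands the job in, once; it reports no verdict.
The state is a dict: "time": time; "joint_positions": joint angles; "joint_vel": joint speeds; "joint_torque": joint torques, N m; "ee_pos": TCP position; "eef_rot": TCP orientation; "ft_force": force on the tool from outside, world axes, zero at the start; "torque": the same for the moment, N m; "width": finger opening in m.
Only numpy, scipy, OpenCV 4.12 (cv2) and the standard library are available. Lean on these libraries where they do the work, as an engineer would, in place of code of your own. Each camera call takes 0.05 s, during which the arm holds its last target.

## Working session

There is one attempt and no reset: what is moved stays moved. The work goes in short steps, Python scripts to look and compute and a tool call to move; the robot and the scene stay as the last step left them, time stands still between calls to the robot, and variables do not carry over. Pictures are saved under pics/ and viewed, and the job is handed in when it is done.

Besides the shell and the picture viewer there is one more tool, called after "Emit:" as name([rows], argument=value, ...), one row to a line, values as JSON. arm_command: Moves the arm, as the interface text tells. Its arguments: {"type":"object","properties":{"commands":{"type":"array"},"newtons":{"type":"number"}},"required":["commands"]}

```bash
ls; mkdir -p pics; python3 - <<'E'
from bench import read_state, camera, tips_ahead
import cv2,numpy as np,pickle
s=read_state(); print(s); print(tips_ahead)
for n in ["side","top"]:
    c=camera(n); pickle.dump(c,open(f"c_{n}.pkl","wb"))
    cv2.imwrite(f"pics/{n}0.png",c["frame"][:,:,::-1])
    print(n,{k:c[k] for k in c if k!="frame"})
E
```

```text
pics
{'time': 0.0, 'joint_positions': array([ 1.1833869 ,  0.33287892, -0.06472989,  1.46092933,  0.0215866 ,
        1.34987495, -0.08850314]), 'joint_vel': array([ 0.00141479, -0.00101323,  0.00079823, -0.00166753, -0.00019798,
       -0.00068069,  0.00103525]), 'joint_torque': array([-5.59122655e-04, -6.23267841e+01,  2.39430548e-02, -3.89892340e+01,
       -6.15460100e-02,  3.98046628e-02,  1.37589377e-04]), 'ee_pos': array([ 0.22286882, -0.58352313,  0.22975532]), 'eef_rot': array([ 8.23653654e-01, -5.67092736e-01, -5.85969220e-04, -3.78894384e-04]), 'ft_force': array([ 0.02635077, -1.06780296,  0.04257448]), 'torque': array([ 0.03016146, -0.0215048 , -0.03220731]), 'width': 0.08700408896092894}
0.008
side {'vfov': 51.44477354334242, 'cx': 281.80359303562363, 'cy': 212.89502215716158, 'k1': -0.1259840073749747, 'R': array([[-9.72329352e-01, -2.33613077e-01,  7.49178441e-04],
       [-1.17463068e-01,  4.86120169e-01, -8.65961667e-01],
       [ 2.01935779e-01, -8.42087947e-01, -5.00109818e-01]]), 't': array([0.53945641, 0.22075549, 1.08152254])}
top {'vfov': 49.066598208095364, 'cx': 276.39997472578, 'cy': 208.66038478518766, 'k1': -0.05277377168146502, 'R': array([[-0.0111651 , -0.99992976, -0.00397799],
       [-0.99144158,  0.01158764, -0.13003585],
       [ 0.13007281,  0.00249208, -0.99150131]]), 't': array([-0.03673962,  0.54181821,  1.18691374])}
```

View pics/side0.png

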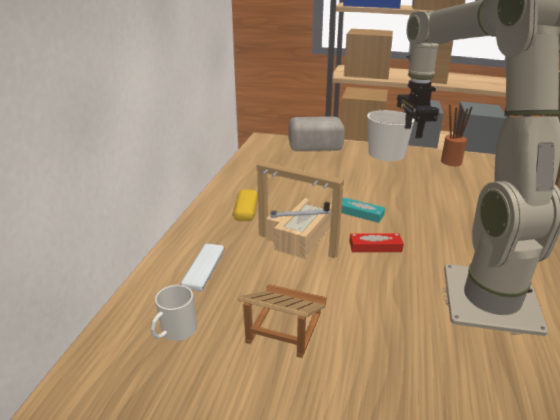

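View pics/top0.png

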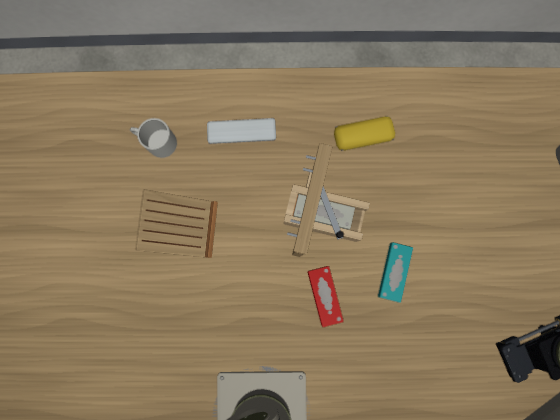

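```bash
cat > h.py <<'E'
import numpy as np,cv2
def K(c):
    f=210/np.tan(np.radians(c["vfov"])/2); return f
def ray(c,u,v):
    f=K(c); d=np.array([(u-c["cx"])/f,(v-c["cy"])/f]); r0=np.hypot(*d); r=r0
    for _ in range(30): r=r0/(1+c["k1"]*r*r)
    x=d*(r/r0) if r0>0 else d
    R=c["R"]; o=-R.T@c["t"]; w=R.T@np.array([x[0],x[1],1]); return o,w
def onz(c,u,v,z):
    o,w=ray(c,u,v); return o+w*(z-o[2])/w[2]
def proj(c,X):
    p=c["R"]@np.asarray(X,float)+c["t"]; x=p[:2]/p[2]; r2=x@x; x=x*(1+c["k1"]*r2); return K(c)*x+[c["cx"],c["cy"]]
def tri(c1,p1,c2,p2):
    o1,w1=ray(c1,*p1);o2,w2=ray(c2,*p2)
    s=np.linalg.lstsq(np.c_[w1,-w2],o2-o1,rcond=None)[0]
    a=o1+w1*s[0];b=o2+w2*s[1]; return (a+b)/2,np.linalg.norm(a-b)
E
python3 - <<'E'
import cv2,pickle
for n,(x,y,w,h),k in [("top",(265,130,130,135),6),("top",(120,170,120,100),6),("side",(230,150,120,115),6)]:
    f=pickle.load(open(f"c_{n}.pkl","rb"))["frame"][y:y+h,x:x+w]
    k=min(800//w,600//h,6)
    im=cv2.resize(f,None,fx=k,fy=k,interpolation=cv2.INTER_CUBIC)[:,:,::-1].copy()
    for i in range(0,w,10): cv2.putText(im,str(x+i),(i*k,8),0,.3,(255,255,255),1); cv2.line(im,(i*k,0),(i*k,im.shape[0]),(90,90,90),1) if i%20==0 else 0
    for i in range(0,h,10): cv2.putText(im,str(y+i),(0,i*k+4),0,.3,(255,255,255),1); cv2.line(im,(0,i*k),(im.shape[1],i*k),(90,90,90),1) if i%20==0 else 0
    cv2.imwrite(f"pics/z_{n}{x}.png",im)
E
```

```text
(no output)
```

View pics/z_top265.png

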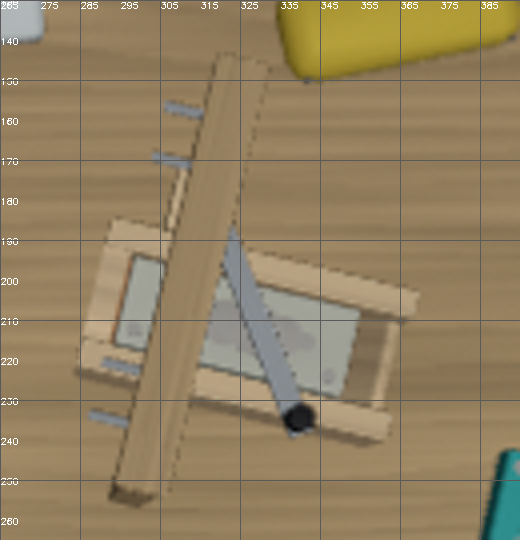

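View pics/z_top120.png

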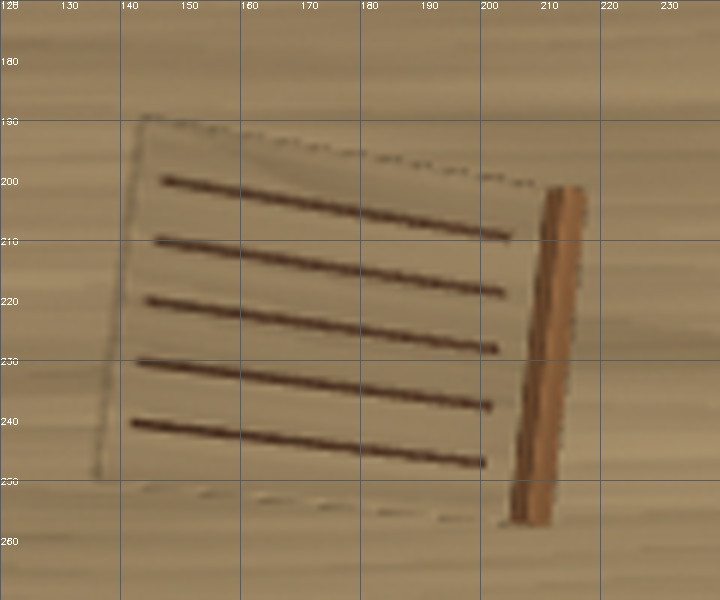

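View pics/z_side230.png

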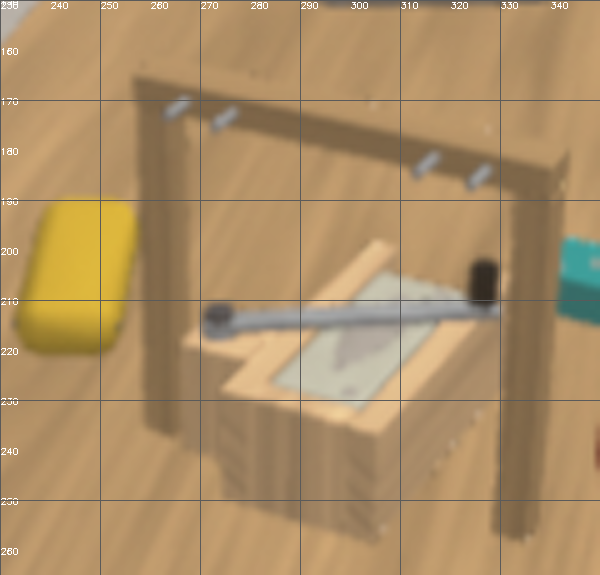

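```bash
python3 - <<'E'
import cv2,pickle
for n,(x,y,w,h) in [("side",(232,278,100,75))]:
    f=pickle.load(open(f"c_{n}.pkl","rb"))["frame"][y:y+h,x:x+w]
    k=8
    im=cv2.resize(f,None,fx=k,fy=k,interpolation=cv2.INTER_CUBIC)[:,:,::-1].copy()
    for i in range(0,w,10): cv2.putText(im,str(x+i),(i*k,8),0,.3,(255,255,255),1); cv2.line(im,(i*k,0),(i*k,im.shape[0]),(90,90,90),1) if i%20==0 else 0
    for i in range(0,h,10): cv2.putText(im,str(y+i),(0,i*k+4),0,.3,(255,255,255),1); cv2.line(im,(0,i*k),(im.shape[1],i*k),(90,90,90),1) if i%20==0 else 0
    cv2.imwrite(f"pics/z_{n}{x}.png",im)
E
cat > nestfit.py <<'E'
import pickle,numpy as np
from h import *
from scipy.optimize import least_squares
T=pickle.load(open("c_top.pkl","rb"));S=pickle.load(open("c_side.pkl","rb"))
tp=[((-70,-29,76),(361,311)),((-70,29,76),(338,398)),((80,-29,76),(136,252)),((80,29,76),(115,345)),((-25,62,112),(298,417)),
((62,-125,240),(219,54)),((32,-125,240),(271,67)),((62,125,240),(113,485)),((32,125,240),(157,495)),((100,-50,76),(113,219)),((-104,-50,76),(419,290))]
sp=[((-25,62,112),(484,263)),((100,50,76),(380,433)),((100,-50,76),(222,390)),((80,29,76),(358,410)),((80,-29,76),(272,383))]
obs=[(T,p,(265+(a+.5)/4-.5,130+(b+.5)/4-.5)) for p,(a,b) in tp]+[(S,p,(230+(a+.5)/5-.5,150+(b+.5)/5-.5)) for p,(a,b) in sp]
def W(q,p):
    c,s=np.cos(q[2]),np.sin(q[2]); x,y,z=np.array(p)/1000
    return np.array([q[0]+c*x-s*y,q[1]+s*x+c*y,z])
def res(q): return np.concatenate([proj(c,W(q,p))-uv for c,p,uv in obs])
r=least_squares(res,[.55,-.1,1.5],loss="soft_l1")
if __name__=="__main__":
    print(r.x,np.degrees(r.x[2])); print(np.round(res(r.x).reshape(-1,2),1))
    print("cams",-T["R"].T@T["t"],-S["R"].T@S["t"])
E
python3 nestfit.py
```

```text
[ 0.52682479 -0.17044558  1.31749698] 75.48701651739208
[[ 0.3 -0.1]
 [ 1.1 -0. ]
 [-0.2  0.8]
 [-0.2 -0.7]
 [-7.4  2.6]
 [-0.1 -0.5]
 [-0.1 -0.6]
 [ 0.3 -0.1]
 [ 2.7  0.7]
 [-0.1 -0.5]
 [ 0.4  0.4]
 [ 1.2  4.7]
 [-0.4  0.8]
 [-0.7  0.3]
 [ 0.3 -0. ]
 [-0.8  0.2]]
cams [ 0.38238569 -0.04597332  1.24713617] [0.33206182 0.92944748 0.73164168]
```

View pics/z_side232.png

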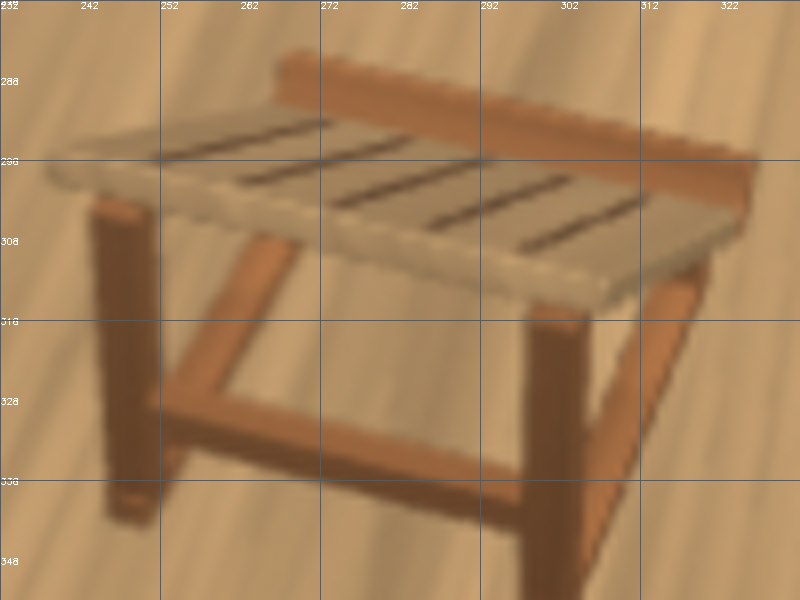

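```bash
cat > rackfit.py <<'E'
import pickle,numpy as np
from h import *
from scipy.optimize import least_squares
T=pickle.load(open("c_top.pkl","rb"));S=pickle.load(open("c_side.pkl","rb"))
A="a"
tp=[((A,-75,-16),(142,116)),((A,75,-16),(96,480)),((-76,-75,0),(558,188)),((-76,75,0),(524,524)),((-76,-75,-16),(547,188)),((-76,75,-16),(511,522))]
sp=[((A,-75,-16),(50,155)),((A,75,-16),(605,278)),((-76,-75,-16),(276,100)),((-76,75,-16),(742,208)),((-76,-75,0),(281,62)),((-76,75,0),(752,165))]
obs=[(T,p,(120+(a+.5)/6-.5,170+(b+.5)/6-.5)) for p,(a,b) in tp]+[(S,p,(232+(a+.5)/8-.5,278+(b+.5)/8-.5)) for p,(a,b) in sp]
ct,st=np.cos(np.radians(35)),np.sin(np.radians(35))
def seatR(yaw):
    c,s=np.cos(yaw),np.sin(yaw)
    return np.array([[c,-s,0],[s,c,0],[0,0,1]])@np.array([[ct,0,-st],[0,1,0],[st,0,ct]])
def W(q,p):
    x,y,z=p
    if x==A: x=q[4]*1000
    return q[:3]+seatR(q[3])@np.array([x,y,z])/1000
def res(q): return np.concatenate([proj(c,W(q,p))-uv for c,p,uv in obs])
r=least_squares(res,[.5,.2,.1,1.5,.109],loss="soft_l1")
if __name__=="__main__":
    print(r.x,np.degrees(r.x[3])); print(np.round(res(r.x).reshape(-1,2),1))
E
python3 rackfit.py; python3 - <<'E'
from nestfit import *
q=r.x
P,e=tri(T,obs[4][2],S,obs[11][2]); print("knob top tri",P,e, onz(T,*obs[4][2],.112))
P=onz(T,*obs[4][2],.112)
c,s=np.cos(q[2]),np.sin(q[2]);d=P[:2]-q[:2]
k=np.array([c*d[0]+s*d[1],-s*d[0]+c*d[1]]);print("knob nest",k)
v=k-[.045,-.08];print(np.linalg.norm(v),np.arctan2(v[1],v[0])-np.arctan2(142,-70))
E
```

```text
[0.4957266  0.1932735  0.08831165 1.46811451 0.10898402] 84.11676513571007
[[ 0.1  0.1]
 [-0.1  0.3]
 [ 0.8 -0.5]
 [ 0.2  0.3]
 [-0.1 -0. ]
 [-0.3  0.4]
 [-0.3 -0.8]
 [ 0.4  0.7]
 [-0.8  0.7]
 [ 0.   0.8]
 [-0.2 -0.9]
 [ 0.1 -0.4]]
knob top tri [ 0.46661159 -0.1966969   0.11754527] 0.0007905099095825359 [ 0.46662825 -0.19746732  0.112     ]
knob nest [-0.04124471  0.0515041 ]
0.15726244858671237 0.12246679975233032
```

```bash
cat > mv.py <<'E'
import numpy as np
from scipy.spatial.transform import Rotation as Ro
from bench import read_state
NQ=(0.5268,-0.1704,1.3175)
SQ=(np.array([.4957,.1933,.0883]),1.468)
def nest(x,y,z):  # mm
    c,s=np.cos(NQ[2]),np.sin(NQ[2]); x,y,z=x/1e3,y/1e3,z/1e3
    return np.array([NQ[0]+c*x-s*y,NQ[1]+s*x+c*y,z])
def tool(yaw,lean):
    # tool x (jaw) along -y of frame with yaw; tool -z leans to -x of it by lean
    c,s=np.cos(yaw),np.sin(yaw)
    back=np.array([-np.sin(lean)*c,-np.sin(lean)*s,np.cos(lean)])
    x=np.array([s,-c,0]); z=-back; return np.c_[x,np.cross(z,x),z]
def plan(Rt,p,base=None):
    s=read_state(); R0=Ro.from_quat(s["eef_rot"]).as_matrix() if base is None else base[0]; p0=s["ee_pos"] if base is None else base[1]
    rv=Ro.from_matrix(R0.T@Rt).as_rotvec(); sh=Rt.T@(p-p0)
    print("turn",np.round(rv,4),"then shift",np.round(sh,4),"min rows",round(np.degrees(np.linalg.norm(rv))/10.7,1),round(np.linalg.norm(sh)/.0625,1))
    return Rt,p
def st():
    s=read_state(); R=Ro.from_quat(s["eef_rot"]).as_matrix()
    c,sn=np.cos(NQ[2]),np.sin(NQ[2]); d=s["ee_pos"]-[NQ[0],NQ[1],0]
    print("t",round(s["time"],2),"p",np.round(s["ee_pos"],4),"nest",np.round([c*d[0]+sn*d[1],-sn*d[0]+c*d[1],d[2]],4),"z",np.round(R[:,2],3),"x",np.round(R[:,0],3),"F",np.round(s["ft_force"],1),"w",round(s["width"],4),"q",np.round(s["joint_positions"],2))
E
python3 - <<'E'
from mv import *
st()
b=plan(tool(NQ[2],0),nest(-41.2,51.5,200))
b=plan(tool(NQ[2],0),nest(-41.2,51.5,100),b)
E
```

```text
t 0.1 p [ 0.2228 -0.5835  0.2298] nest [-0.4761  0.1907  0.2298] z [-0.001  0.001 -1.   ] x [ 0.357 -0.934 -0.001] F [-0.1 -0.3 -0.2] w 0.0868 q [ 1.18  0.33 -0.06  1.46  0.02  1.35 -0.09]
turn [-5.000e-04  1.200e-03 -9.527e-01] then shift [ 0.1392 -0.4349  0.0298] min rows 5.1 7.3
turn [0. 0. 0.] then shift [0.  0.  0.1] min rows 0.0 1.6
```

Emit:
arm_command([
  [[0, 0, -0.159, 0, 0, 0, 100], [0, 0, -0.159, 0, 0, 0, 100], [0, 0, -0.159, 0, 0, 0, 100], [0, 0, -0.159, 0, 0, 0, 100], [0, 0, -0.159, 0, 0, 0, 100], [0, 0, -0.159, 0, 0, 0, 100], [0, 0, 0, 0.0139, -0.0435, 0.003, 100], [0, 0, 0, 0.0139, -0.0435, 0.003, 100], [0, 0, 0, 0.0139, -0.0435, 0.003, 100], [0, 0, 0, 0.0139, -0.0435, 0.003, 100], [0, 0, 0, 0.0139, -0.0435, 0.003, 100], [0, 0, 0, 0.0139, -0.0435, 0.003, 100], [0, 0, 0, 0.0139, -0.0435, 0.003, 100], [0, 0, 0, 0.0139, -0.0435, 0.003, 100], [0, 0, 0, 0.0139, -0.0435, 0.003, 100], [0, 0, 0, 0.0139, -0.0435, 0.003, 100], [0, 0, 0, 0, 0, 0, 100]],
])

```text
time: 2.22
ee_pos: [0.4675, -0.1936, 0.2003]
eef_rot: [0.992, -0.123, -0.0, -0.001]
ft_force: [0.7, -0.8, 0.1]
width: 0.0872
```

```bash
python3 - <<'E'
from mv import *
st()
b=plan(tool(NQ[2],0),nest(-41.2,51.5,100))
E
```

```text
t 2.23 p [ 0.4675 -0.1936  0.2003] nest [-0.0373  0.0516  0.2003] z [ 0.     0.001 -1.   ] x [ 0.97  -0.243 -0.   ] F [ 0.7 -0.8  0.1] w 0.0872 q [ 0.81  0.13 -0.54  1.79  0.07  1.24  0.  ]
turn [-0.0013  0.0003  0.0074] then shift [1.000e-04 3.900e-03 1.003e-01] min rows 0.0 1.6
```

Emit:
arm_command([
  [[0, 0, 0.007, 0, 0.004, 0.03, 100], [0, 0, 0, 0, 0, 0.04, 100], [0, 0, 0, 0, 0, 0.02, 100], [0, 0, 0, 0, 0, 0.01, 100], [0, 0, 0, 0, 0, 0, 100], [0, 0, 0, 0, 0, 0, 100]],
])

```text
time: 2.98
ee_pos: [0.4655, -0.2016, 0.1015]
eef_rot: [0.992, -0.129, 0.001, 0.0]
ft_force: [-0.6, -0.6, -0.7]
width: 0.0873
```

```bash
python3 - <<'E'
from mv import *
import cv2
from bench import camera
st()
for n,(x,y,w,h) in [("side",(230,130,160,120)),("top",(265,150,133,100))]:
    f=camera(n)["frame"][y:y+h,x:x+w]; k=5
    cv2.imwrite(f"pics/k1_{n}.png",cv2.resize(f,None,fx=k,fy=k,interpolation=2)[:,:,::-1])
E
```

```text
t 2.98 p [ 0.4655 -0.2016  0.1015] nest [-0.0455  0.0515  0.1015] z [ 0.001 -0.001 -1.   ] x [ 0.967 -0.256  0.001] F [-0.6 -0.6 -0.7] w 0.0873 q [ 0.79  0.23 -0.52  1.9   0.14  1.04 -0.05]
```

View pics/k1_side.png

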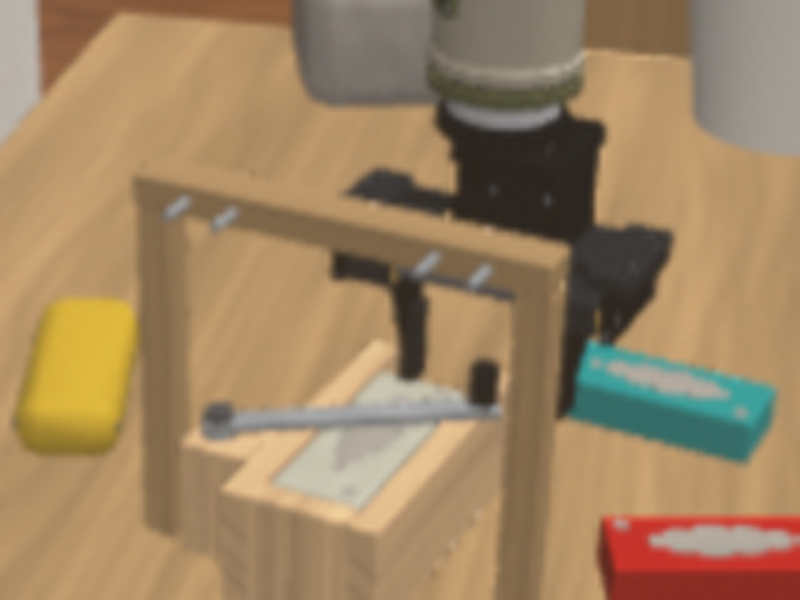

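Emit:
arm_command([
  [[0, 0, -0.007, 0, -0.004, 0, 100], [0, 0, 0, 0, 0, 0, 10], [0, 0, 0, 0, 0, 0, 10], [0, 0, 0, 0, 0, 0, 10], [0, 0, 0, 0, 0, 0, 10], [0, 0, 0, 0, 0, 0, 10]],
], newtons=6)

```text
time: 3.82
ee_pos: [0.4661, -0.1973, 0.1006]
eef_rot: [0.992, -0.126, 0.0, 0.0]
ft_force: [0.1, -0.2, 0.4]
width: 0.0443
```

```bash
python3 - <<'E'
from mv import *
st()
# arc in nest frame, from theta .122 to 1.30 in 14 steps, tool x = -nest y ; tool y = ? 
R=tool(NQ[2],0)
a0=np.arctan2(142,-70)
pts=[]
for th in np.linspace(.122,1.28,16):
    a=a0+th; pts.append(nest(45+158*np.cos(a),-80+158*np.sin(a),100))
d=[R.T@(pts[i+1]-pts[i]) for i in range(15)]
print(np.round(d,4).tolist(),np.linalg.norm(d[0]))
E
```

```text
t 3.83 p [ 0.4661 -0.1973  0.1006] nest [-0.0413  0.052   0.1006] z [ 0. -0. -1.] x [ 0.968 -0.249  0.   ] F [ 0.1 -0.2  0.4] w 0.0443 q [ 0.79  0.23 -0.53  1.9   0.14  1.04 -0.05]
[[0.0071, 0.0099, 0.0], [0.0078, 0.0094, 0.0], [0.0085, 0.0087, 0.0], [0.0092, 0.008, 0.0], [0.0098, 0.0073, 0.0], [0.0103, 0.0065, 0.0], [0.0108, 0.0057, 0.0], [0.0112, 0.0049, 0.0], [0.0115, 0.004, 0.0], [0.0118, 0.0031, 0.0], [0.012, 0.0022, 0.0], [0.0121, 0.0013, 0.0], [0.0122, 0.0003, 0.0], [0.0122, -0.0006, 0.0], [0.0121, -0.0016, 0.0]] 0.012194571236296293
```

Emit:
arm_command([
  [[0, 0, 0, 0, 0, 0, 10], [0, 0, 0, 0, 0, 0, 10], [0, 0, 0, 0, 0, 0, 10], [0, 0, 0, 0, 0, 0, 10], [0, 0, 0, 0, 0, 0, 10]],
])

```text
time: 4.45
ee_pos: [0.4674, -0.1966, 0.1008]
eef_rot: [0.992, -0.125, 0.001, -0.0]
ft_force: [4.8, 1.5, -2.3]
width: 0.0176
```

Emit:
arm_command([
  [[0, 0, 0, 0.0071, 0.0099, 0, 10], [0, 0, 0, 0.0078, 0.0094, 0, 10], [0, 0, 0, 0.0085, 0.0087, 0, 10], [0, 0, 0, 0.0092, 0.008, 0, 10], [0, 0, 0, 0.0098, 0.0073, 0, 10], [0, 0, 0, 0.0103, 0.0065, 0, 10], [0, 0, 0, 0.0108, 0.0057, 0, 10], [0, 0, 0, 0.0112, 0.0049, 0, 10], [0, 0, 0, 0.0115, 0.004, 0, 10], [0, 0, 0, 0.0118, 0.0031, 0, 10], [0, 0, 0, 0.012, 0.0022, 0, 10], [0, 0, 0, 0.0121, 0.0013, 0, 10], [0, 0, 0, 0.0122, 0.0003, 0, 10], [0, 0, 0, 0.0122, -0.0006, 0, 10], [0, 0, 0, 0.0121, -0.0016, 0, 10], [0, 0, 0, 0, 0, 0, 10], [0, 0, 0, 0, 0, 0, 10]],
])

```text
time: 6.58
ee_pos: [0.6026, -0.3036, 0.1005]
eef_rot: [0.992, -0.126, 0.0, -0.0]
ft_force: [0.3, -1.1, -0.3]
width: 0.0176
```

```bash
python3 - <<'E'
from mv import *
import cv2
from bench import camera
st()
for n,(x,y,w,h) in [("side",(230,130,160,120)),("top",(265,130,160,120))]:
    f=camera(n)["frame"][y:y+h,x:x+w]; k=5
    cv2.imwrite(f"pics/k2_{n}.png",cv2.resize(f,None,fx=k,fy=k,interpolation=2)[:,:,::-1])
E
```

```text
t 6.58 p [ 0.6026 -0.3036  0.1005] nest [-0.1099 -0.1067  0.1005] z [ 0.  0. -1.] x [ 0.968 -0.249  0.   ] F [ 0.3 -1.1 -0.3] w 0.0176 q [ 0.71  0.57 -0.44  1.44  0.25  1.18 -0.02]
```

View pics/k2_side.png

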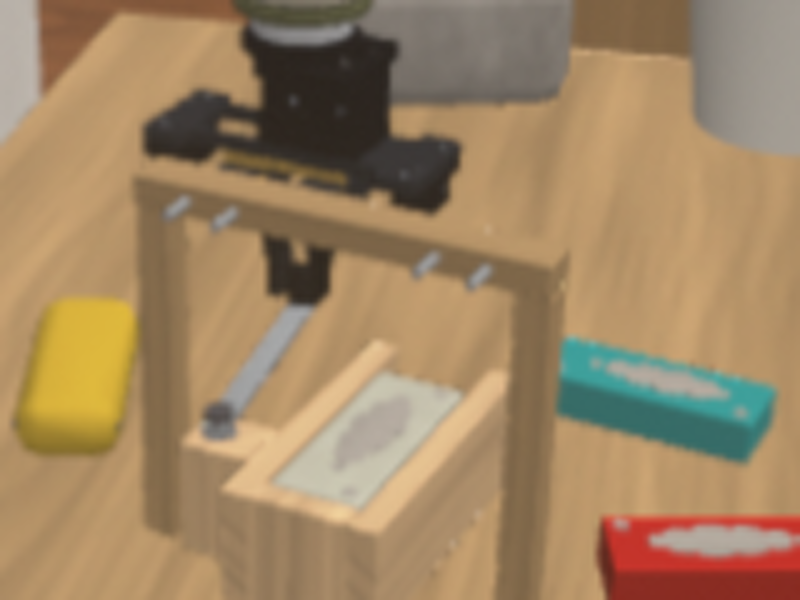

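Emit:
arm_command([
  [[0, 0, 0, 0, 0, 0, 45], [0, 0, 0, 0, 0, 0, 45], [0, 0, 0, 0, 0, 0, 45], [0, 0, 0, 0, 0, 0, 45], [0, 0, 0, 0, 0, -0.03, 45], [0, 0, 0, 0, 0, -0.03, 45], [0, 0, 0, 0, 0, -0.03, 0], [0, 0, 0, -0.027, -0.0125, 0, 0], [0, 0, 0, -0.027, -0.0125, 0, 0], [0, 0, 0, -0.027, -0.0125, 0, 0], [0, 0, 0, -0.026, -0.0125, 0, 0], [0, 0, 0, 0, 0, 0, 0], [0, 0, 0, 0, 0, 0, 0]],
], newtons=10)

```text
time: 8.3
ee_pos: [0.5116, -0.2292, 0.1908]
eef_rot: [0.992, -0.126, 0.0, 0.0]
ft_force: [0.2, -0.0, 0.1]
width: 0.0004
```

```bash
python3 - <<'E'
from mv import *
st()
E
```

```text
t 8.3 p [ 0.5116 -0.2292  0.1908] nest [-6.070e-02 -1.000e-04  1.908e-01] z [ 0.001 -0.001 -1.   ] x [ 0.968 -0.25   0.001] F [ 0.2 -0.   0.1] w 0.0004 q [ 0.78  0.26 -0.51  1.67  0.13  1.25 -0.01]
```

Emit:
arm_command([
  [[0, 0, 0, 0, 0, 0.035, 0], [0, 0, 0, 0, 0, 0.035, 0], [0, 0, 0, 0, 0, 0.02, 0], [0, 0, 0, 0, 0, 0.01, 0], [0, 0, 0, 0, 0, 0.006, 0], [0, 0, 0, 0, 0, 0.006, 0], [0, 0, 0, 0, 0, 0.006, 0], [0, 0, 0, 0, 0, 0.006, 0], [0, 0, 0, 0, 0, 0.006, 0], [0, 0, 0, 0, 0, 0.003, 0], [0, 0, 0, 0, 0, 0, 0]],
])

```text
time: 9.68
ee_pos: [0.5113, -0.2286, 0.0575]
eef_rot: [0.992, -0.126, -0.0, 0.0]
ft_force: [0.3, 0.1, 0.5]
width: 0.0004
```

```bash
python3 - <<'E'
from mv import *
import cv2
from bench import camera
st()
for n,(x,y,w,h) in [("side",(230,130,160,120)),("top",(265,130,160,120))]:
    f=camera(n)["frame"][y:y+h,x:x+w]; k=5
    cv2.imwrite(f"pics/k3_{n}.png",cv2.resize(f,None,fx=k,fy=k,interpolation=2)[:,:,::-1])
E
```

```text
t 9.68 p [ 0.5113 -0.2286  0.0575] nest [-0.0603  0.0004  0.0575] z [-0. -0. -1.] x [ 0.968 -0.249 -0.   ] F [0.3 0.1 0.5] w 0.0004 q [ 0.75  0.4  -0.49  1.8   0.22  1.   -0.08]
```

View pics/k3_side.png

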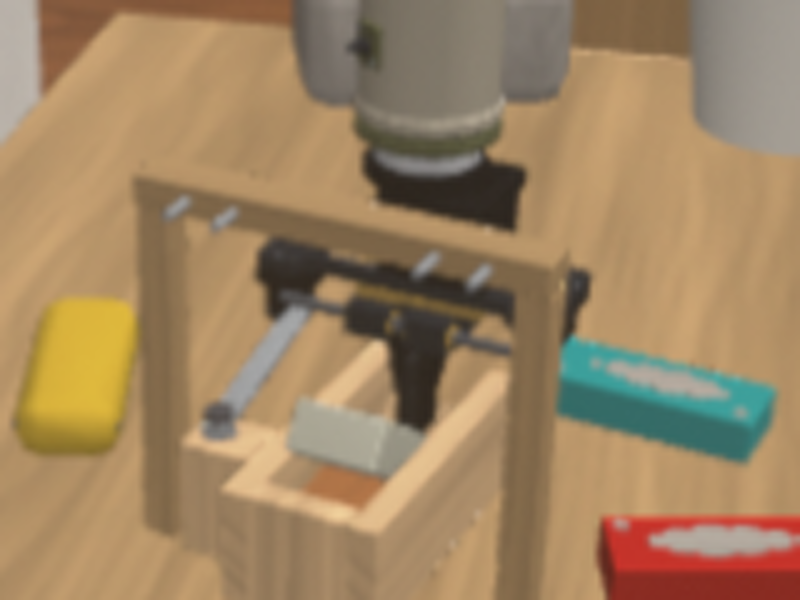

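Emit:
arm_command([
  [[0, 0, 0, 0, 0, -0.022, 0], [0, 0, 0, 0, 0, -0.04, 0], [0, 0, 0, 0, 0, -0.04, 100], [0, 0, 0, 0, 0, -0.03, 100], [0, 0, 0, 0, 0, 0, 100], [0, 0, 0, 0, 0, 0, 100]],
])

```text
time: 10.52
ee_pos: [0.511, -0.2286, 0.189]
eef_rot: [0.992, -0.126, -0.0, 0.0]
ft_force: [0.6, -0.5, -0.5]
width: 0.0325
```

```bash
python3 - <<'E'
from mv import *
import cv2
from bench import camera
st()
a=np.radians(35)
def sq(s,t): return nest(s*np.cos(a)-t*np.sin(a),0,44+s*np.sin(a)+t*np.cos(a))
b=plan(tool(NQ[2],a),sq(60,95))
b=plan(tool(NQ[2],a),sq(60,18),b)
import pickle
for n,(x,y,w,h) in [("side",(250,180,100,75)),("top",(265,150,133,100))]:
    c=camera(n); pickle.dump(c,open(f"c4_{n}.pkl","wb"));f=c["frame"][y:y+h,x:x+w]; k=800//w
    cv2.imwrite(f"pics/k4_{n}.png",cv2.resize(f,None,fx=k,fy=k,interpolation=2)[:,:,::-1])
E
```

```text
t 10.53 p [ 0.511  -0.2286  0.189 ] nest [-0.0603  0.0007  0.189 ] z [-0.001  0.    -1.   ] x [ 0.968 -0.249 -0.001] F [ 0.6 -0.5 -0.5] w 0.0325 q [ 0.78  0.26 -0.51  1.67  0.13  1.25 -0.01]
turn [0.611  0.0009 0.0011] then shift [ 0.0007 -0.0262  0.0584] min rows 3.3 1.0
turn [0. 0. 0.] then shift [-0.     0.     0.077] min rows 0.0 1.2
```

View pics/k4_side.png

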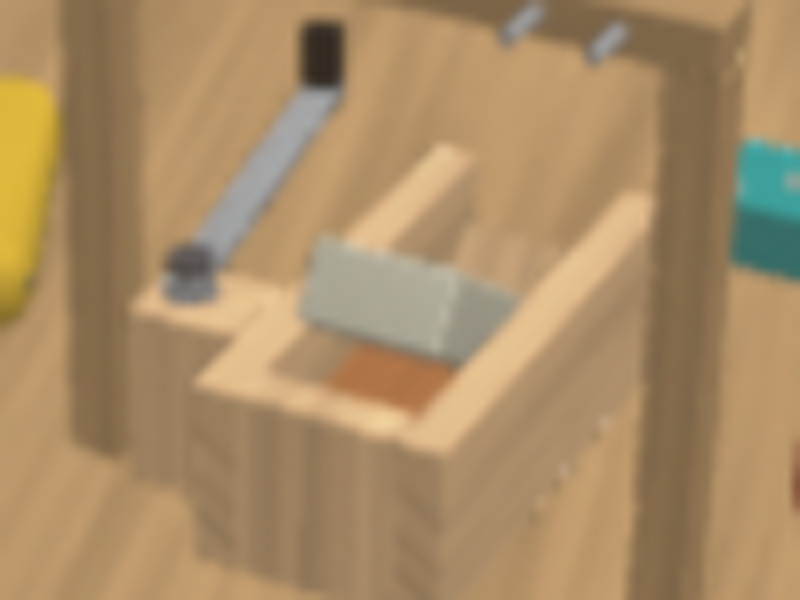

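View pics/k4_top.png

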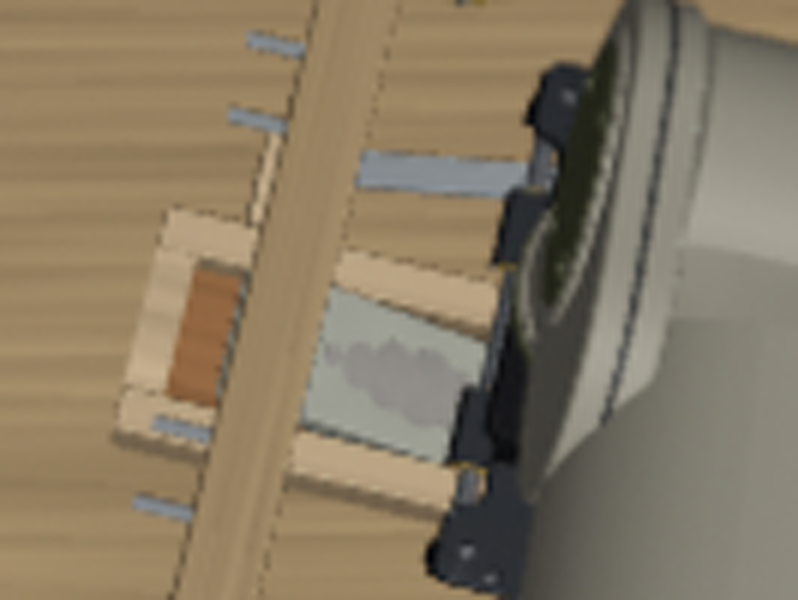

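```bash
python3 - <<'E'
from mv import *
from h import *
import pickle
a=np.radians(35)
S=pickle.load(open("c4_side.pkl","rb"))
for s in (72,76,80):
  for t,y in ((32,-29),(32,29),(0,29),(0,-29)):
    P=nest(s*np.cos(a)-t*np.sin(a),y,44+s*np.sin(a)+t*np.cos(a)); u=proj(S,P); print(s,t,y,np.round((u-[250,180]+.5)*8-.5))
E
```

```text
72 32 -29 [320. 240.]
72 32 29 [466. 279.]
72 0 29 [442. 366.]
72 0 -29 [296. 326.]
76 32 -29 [316. 239.]
76 32 29 [462. 277.]
76 0 29 [438. 365.]
76 0 -29 [292. 325.]
80 32 -29 [312. 237.]
80 32 29 [459. 276.]
80 0 29 [434. 363.]
80 0 -29 [288. 323.]
```

Emit:
arm_command([
  [[0.1528, 0, 0, 0, 0, 0, 100], [0.1528, 0, 0, 0, 0, 0, 100], [0.1528, 0, 0, 0, 0, 0, 100], [0.1528, 0, 0, 0, 0, 0, 100], [0, 0, 0, 0, -0.0135, 0.029, 100], [0, 0, 0, 0, -0.0135, 0.029, 100], [0, 0, 0, 0, 0, 0, 100], [0, 0, 0, 0, 0, 0, 100], [0, 0, 0, 0, 0, 0, 100]],
])

```text
time: 11.75
ee_pos: [0.5251, -0.1761, 0.1576]
eef_rot: [0.946, -0.12, 0.038, -0.298]
ft_force: [0.1, 0.2, -0.2]
width: 0.0873
```

```bash
python3 - <<'E'
from mv import *
import cv2
from bench import camera
st()
a=np.radians(35)
def sq(s,t): return nest(s*np.cos(a)-t*np.sin(a),0,44+s*np.sin(a)+t*np.cos(a))
b=plan(tool(NQ[2],a),sq(61,18))
for n,(x,y,w,h) in [("side",(230,130,160,120))]:
    f=camera(n)["frame"][y:y+h,x:x+w]; k=5
    cv2.imwrite(f"pics/k5_{n}.png",cv2.resize(f,None,fx=k,fy=k,interpolation=2)[:,:,::-1])
E
```

```text
t 11.75 p [ 0.5251 -0.1761  0.1576] nest [-0.006   0.0002  0.1576] z [ 0.144  0.555 -0.819] x [ 0.968 -0.251  0.   ] F [ 0.1  0.2 -0.2] w 0.0873 q [ 1.02  0.45 -0.55  1.66 -0.38  1.28  0.39]
turn [ 0.0003 -0.0003  0.0002] then shift [ 0.0002 -0.0007  0.0785] min rows 0.0 1.3
```

View pics/k5_side.png

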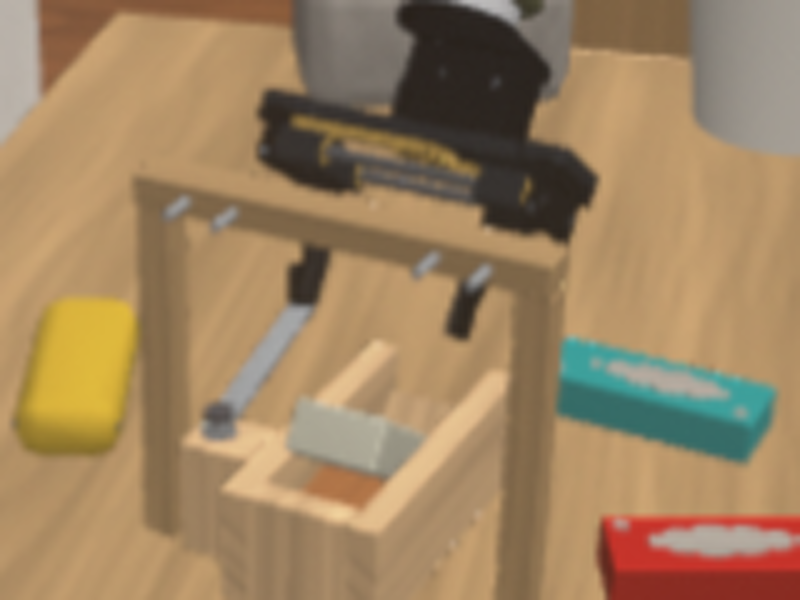

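Emit:
arm_command([
  [[0, 0, 0, 0, 0, 0.03, 100], [0, 0, 0, 0, 0, 0.025, 100], [0, 0, 0, 0, 0, 0.014, 100], [0, 0, 0, 0, 0, 0.007, 100], [0, 0, 0, 0, 0, 0, 100], [0, 0, 0, 0, 0, 0, 50], [0, 0, 0, 0, 0, 0, 50], [0, 0, 0, 0, 0, 0, 50], [0, 0, 0, 0, 0, 0, 50], [0, 0, 0, 0, 0, 0, 50], [0, 0, 0, 0, 0, 0, 50]],
], newtons=25)

```text
time: 13.18
ee_pos: [0.5362, -0.1329, 0.0955]
eef_rot: [0.946, -0.12, 0.038, -0.298]
ft_force: [1.8, 0.3, 1.7]
width: 0.0577
```

```bash
python3 - <<'E'
from mv import *
import cv2
from bench import camera
st()
for n,(x,y,w,h) in [("side",(230,130,160,120))]:
    f=camera(n)["frame"][y:y+h,x:x+w]; k=5
    cv2.imwrite(f"pics/k6_{n}.png",cv2.resize(f,None,fx=k,fy=k,interpolation=2)[:,:,::-1])
E
```

```text
t 13.18 p [ 0.5362 -0.1329  0.0955] nest [0.0387 0.0003 0.0955] z [ 0.144  0.556 -0.819] x [ 0.968 -0.25   0.001] F [1.8 0.3 1.7] w 0.0577 q [ 0.97  0.5  -0.57  1.74 -0.38  1.12  0.38]
```

View pics/k6_side.png

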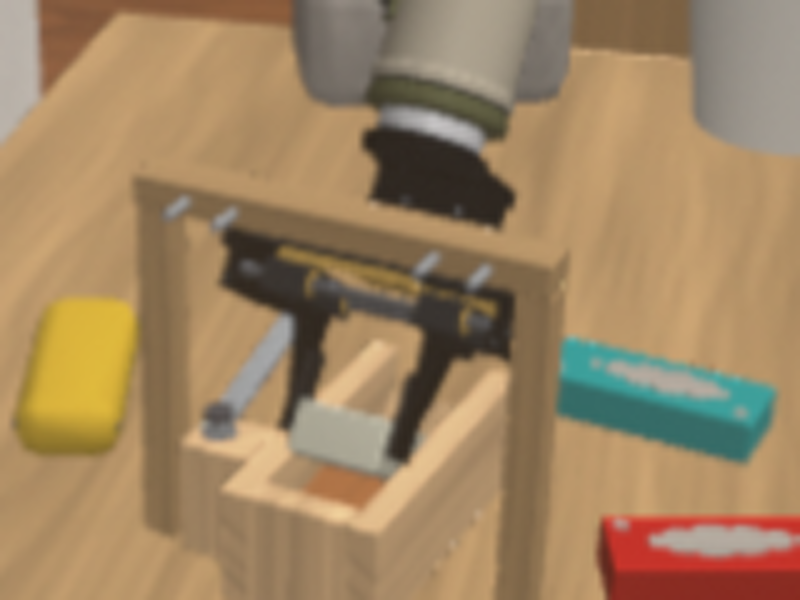

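Emit:
arm_command([
  [[0, 0, 0, 0, 0, 0, 50], [0, 0, 0, 0, 0, 0, 50], [0, 0, 0, 0, 0, -0.006, 50], [0, 0, 0, 0, 0, -0.012, 50], [0, 0, 0, 0, 0, -0.02, 50], [0, 0, 0, 0, 0, -0.02, 50], [0, 0, 0, 0, 0, -0.02, 50], [0, 0, 0, 0, 0, -0.02, 50], [0, 0, 0, 0, 0, -0.02, 50], [0, 0, 0, 0, 0, -0.02, 50], [0, 0, 0, 0, 0, -0.012, 50], [0, 0, 0, 0, 0, 0, 50], [0, 0, 0, 0, 0, 0, 50]],
], newtons=60)

```text
time: 14.85
ee_pos: [0.5143, -0.2155, 0.2176]
eef_rot: [0.946, -0.12, 0.037, -0.299]
ft_force: [-1.4, -0.2, -3.7]
width: 0.0576
```

```bash
python3 - <<'E'
from mv import *
import cv2
from bench import camera
st()
for n,(x,y,w,h) in [("side",(230,130,160,120))]:
    f=camera(n)["frame"][y:y+h,x:x+w]; k=5
    cv2.imwrite(f"pics/k7_{n}.png",cv2.resize(f,None,fx=k,fy=k,interpolation=2)[:,:,::-1])
E
```

```text
t 14.85 p [ 0.5143 -0.2155  0.2176] nest [-0.0468  0.0008  0.2176] z [ 0.142  0.556 -0.819] x [ 0.969 -0.249 -0.001] F [-1.4 -0.2 -3.7] w 0.0576 q [ 1.06  0.42 -0.54  1.55 -0.38  1.42  0.39]
```

View pics/k7_side.png

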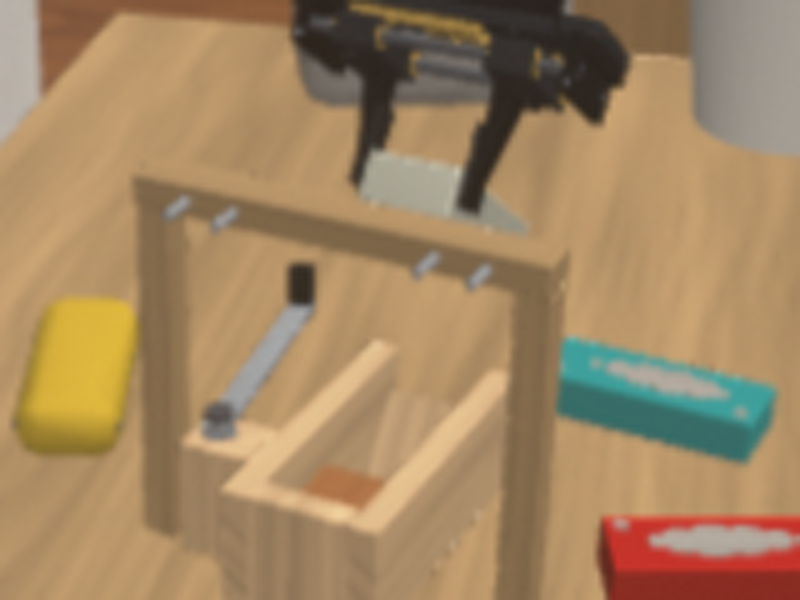

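```bash
cat >> mv.py <<'E'
LEAN=np.radians(35)
def seat(x,y,z): # mm in seat frame
    c,s=np.cos(SQ[1]),np.sin(SQ[1]); a=LEAN
    R=np.array([[c,-s,0],[s,c,0],[0,0,1]])@np.array([[np.cos(a),0,-np.sin(a)],[0,1,0],[np.sin(a),0,np.cos(a)]])
    return SQ[0]+R@np.array([x,y,z])/1e3
E
python3 - <<'E'
from mv import *
s=read_state(); Rn=tool(NQ[2],LEAN); Rs=tool(SQ[1],LEAN)
p=s["ee_pos"]+[0,0,.17]
b=plan(Rn,p)
h=seat(63.5,0,4+100); print(h)
b=plan(Rs,np.r_[h[:2],p[2]],b)
b=plan(Rs,h,b)
b=plan(Rs,seat(63.5,0,4),b)
E
```

```text
turn [-0.0008  0.002   0.0012] then shift [ 0.     -0.0975 -0.1393] min rows 0.0 2.7
[0.49491645 0.18570451 0.20991392]
turn [ 0.     -0.0863 -0.1233] then shift [-0.0604 -0.3252  0.2277] min rows 0.8 6.4
turn [0. 0. 0.] then shift [0.     0.1019 0.1455] min rows 0.0 2.8
turn [0. 0. 0.] then shift [-0.  -0.   0.1] min rows 0.0 1.6
```

Emit:
arm_command([
  [[0, 0, 0, 0, -0.0139, -0.0199, 50], [0, 0, 0, 0, -0.0139, -0.0199, 50], [0, 0, 0, 0, -0.0139, -0.0199, 50], [0, 0, 0, 0, -0.0139, -0.0199, 50], [0, 0, 0, 0, -0.0139, -0.0199, 50], [0, 0, 0, 0, -0.0139, -0.0199, 50], [0, 0, 0, 0, -0.0139, -0.0199, 50], [0, -0.0431, -0.0616, 0, 0, 0, 50], [0, -0.0431, -0.0616, 0, 0, 0, 50], [0, 0, 0, 0, 0, 0, 50]],
])

```text
time: 16.15
ee_pos: [0.5149, -0.2157, 0.3873]
eef_rot: [0.952, -0.048, 0.015, -0.301]
ft_force: [-0.4, 0.5, -2.2]
width: 0.0572
```

Emit:
arm_command([
  [[0, 0, 0, -0.003, -0.01626, 0.01138, 50], [0, 0, 0, -0.006, -0.0325, 0.0228, 50], [0, 0, 0, -0.006, -0.0325, 0.0228, 50], [0, 0, 0, -0.006, -0.0325, 0.0228, 50], [0, 0, 0, -0.006, -0.0325, 0.0228, 50], [0, 0, 0, -0.006, -0.0325, 0.0228, 50], [0, 0, 0, -0.006, -0.0325, 0.0228, 50], [0, 0, 0, -0.006, -0.0325, 0.0228, 50], [0, 0, 0, -0.006, -0.0325, 0.0228, 50], [0, 0, 0, -0.006, -0.0325, 0.0228, 50], [0, 0, 0, -0.0034, -0.01644, 0.01112, 50], [0, 0, 0, 0, 0, 0, 50], [0, 0, 0, 0, 0, 0, 50]],
])

```text
time: 17.77
ee_pos: [0.4951, 0.1831, 0.3879]
eef_rot: [0.952, -0.05, 0.016, -0.3]
ft_force: [1.0, -0.7, -2.5]
width: 0.0575
```

```bash
python3 - <<'E'
from mv import *
import cv2,pickle
from bench import camera
st()
Rs=tool(SQ[1],LEAN)
b=plan(Rs,seat(63.5,0,104)); plan(Rs,seat(63.5,0,4),b)
for n,(x,y,w,h) in [("side",(190,150,200,150)),("top",(80,150,200,150))]:
    c=camera(n); pickle.dump(c,open(f"c8_{n}.pkl","wb")); f=c["frame"][y:y+h,x:x+w]; k=4
    cv2.imwrite(f"pics/k8_{n}.png",cv2.resize(f,None,fx=k,fy=k,interpolation=2)[:,:,::-1])
E
```

```text
t 17.77 p [0.4951 0.1831 0.3879] nest [0.3342 0.1192 0.3879] z [ 0.06   0.57  -0.819] x [ 0.995 -0.104 -0.   ] F [ 1.  -0.7 -2.5] w 0.0575 q [ 0.78  0.   -0.84  1.64 -0.61  1.42 -0.09]
turn [ 0.     -0.0007 -0.0012] then shift [-0.0005  0.0999  0.1473] min rows 0.0 2.8
turn [0. 0. 0.] then shift [-0.  -0.   0.1] min rows 0.0 1.6
```

View pics/k8_side.png

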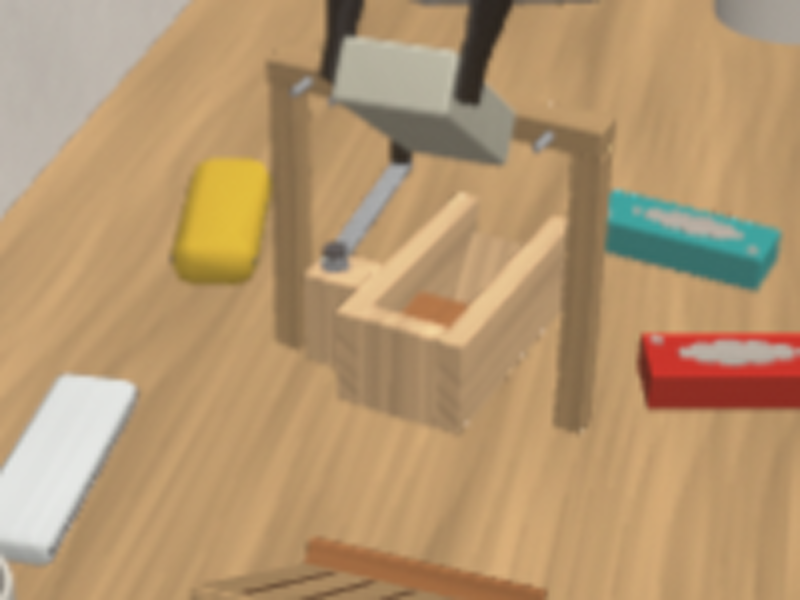

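View pics/k8_top.png

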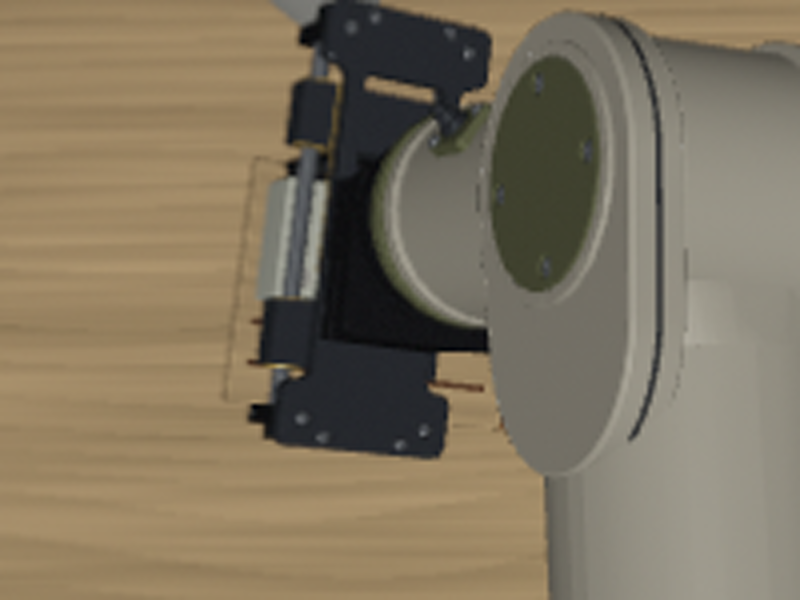

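```bash
cat > chk.py <<'E'
from mv import *
from h import *
import pickle
from scipy.optimize import least_squares
def go(fn,crop,k,obs):
    S=pickle.load(open(fn,"rb")); s=read_state(); R=Ro.from_quat(s["eef_rot"]).as_matrix(); p=s["ee_pos"]
    # mould axes: x=-tool y, y=-tool x, z=-tool z ; extra droop angle d about tool x
    def corners(q):
        M=np.c_[-R[:,1],-R[:,0],-R[:,2]]@Ro.from_euler("y",q[1]).as_matrix()
        P=p+np.c_[-R[:,1],-R[:,0],-R[:,2]]@np.array([0,0,0.])
        # centre relative to TCP along mould axes: rotate about tcp
        return [P+M@(np.array([-q[0]+x,y,-q[2]+z])/1e3) for (x,y,z),_ in obs]
    def res(q): return np.concatenate([ (proj(S,X)-crop+.5)*k-.5-np.array(o) for X,(_,o) in zip(corners(q),obs)])/k
    r=least_squares(res,[60.5,0,4]); print("along,droop,norm",r.x); print(np.round(res(r.x).reshape(-1,2),1)); print(np.round(res([60.5,0,4]).reshape(-1,2),1))
E
python3 - <<'E'
from chk import *
go("c8_side.pkl",[190,150],4,[((75,-29,16),(345,37)),((75,-29,-16),(333,98)),((75,29,-16),(445,110)),((75,29,16),(460,50)),((-75,29,-16),(503,163)),((-75,29,16),(515,115))])
E
```

```text
along,droop,norm [ 6.24568084e+01 -9.26646798e-03  1.02823596e+00]
[[-0.5 -1.2]
 [-0.8 -0.1]
 [ 0.3  1.3]
 [-0.2 -0.4]
 [ 1.4  1.4]
 [ 1.2 -0.8]]
[[-1.2  0.2]
 [-1.4  1.3]
 [-0.2  2.7]
 [-0.8  1. ]
 [ 1.1  2. ]
 [ 0.8 -0.2]]
```

Emit:
arm_command([
  [[0, 0, 0, 0, 0.017, 0.0243, 50], [0, 0, 0, 0, 0.017, 0.0243, 50], [0, 0, 0, 0, 0.017, 0.0243, 50], [0, 0, 0, 0, 0.017, 0.0243, 50], [0, 0, 0, 0, 0.017, 0.0243, 50], [0, 0, 0, 0, 0.0165, 0.024, 50], [0, 0, 0, 0, 0, 0.03, 50], [0, 0, 0, 0, 0, 0.03, 50], [0, 0, 0, 0, 0, 0, 50], [0, 0, 0, 0, 0, 0, 50], [0, 0, 0, 0, 0, 0, 50]],
])

```text
time: 19.25
ee_pos: [0.4991, 0.2183, 0.1624]
eef_rot: [0.952, -0.049, 0.016, -0.3]
ft_force: [0.1, -0.5, -2.5]
width: 0.0574
```

```bash
python3 - <<'E'
from mv import *
import cv2,pickle
from bench import camera
st()
Rs=tool(SQ[1],LEAN)
b=plan(Rs,seat(64.5,0,44)); plan(Rs,seat(64.5,0,4),b)
for n,(x,y,w,h) in [("side",(220,230,133,100)),("top",(80,150,200,150))]:
    c=camera(n); pickle.dump(c,open(f"c9_{n}.pkl","wb")); f=c["frame"][y:y+h,x:x+w]; k=800//w
    cv2.imwrite(f"pics/k9_{n}.png",cv2.resize(f,None,fx=k,fy=k,interpolation=2)[:,:,::-1])
E
```

```text
t 19.25 p [0.4991 0.2183 0.1624] nest [0.3694 0.1242 0.1624] z [ 0.06   0.57  -0.819] x [ 0.995 -0.103  0.002] F [ 0.1 -0.5 -2.5] w 0.0574 q [ 0.66  0.24 -0.88  1.95 -0.51  0.92  0.01]
turn [-0.     -0.0015  0.0005] then shift [-0.0008 -0.0013  0.0022] min rows 0.0 0.0
turn [0. 0. 0.] then shift [0.   0.   0.04] min rows 0.0 0.6
```

View pics/k9_side.png

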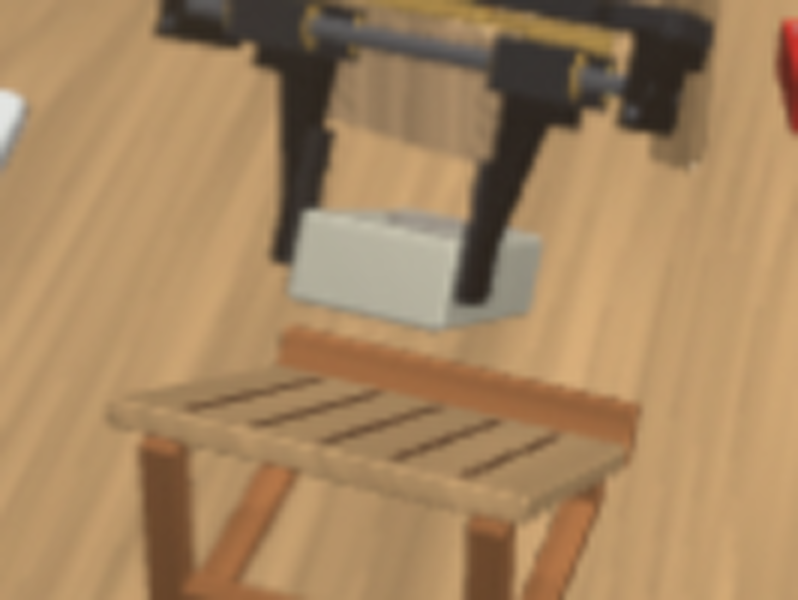

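View pics/k9_top.png

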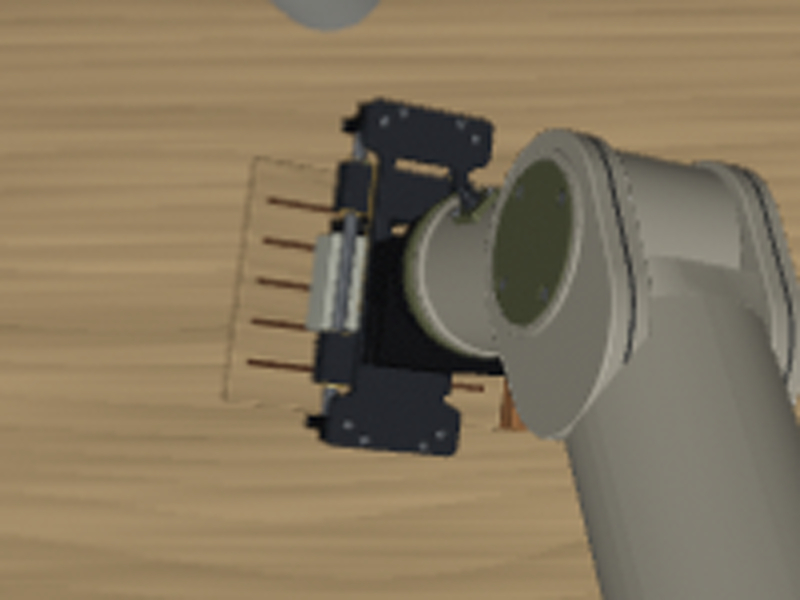

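```bash
python3 - <<'E'
from chk import *
go("c9_side.pkl",[220,230],6,[((75,-29,16),(302,208)),((75,-29,-16),(289,299)),((75,29,-16),(442,330)),((75,29,16),(462,238)),((-75,29,16),(542,233))])
E
```

```text
along,droop,norm [6.11710883e+01 6.11055198e-04 1.27133658e+00]
[[ 0.1 -0.3]
 [-0.7 -0.5]
 [ 0.1  0.3]
 [-0.3  0.3]
 [ 1.4  0.2]]
[[-0.3  1. ]
 [-1.1  0.8]
 [-0.2  1.6]
 [-0.6  1.7]
 [ 1.1  1.4]]
```

Emit:
arm_command([
  [[0, 0, 0, 0, -0.0015, 0.015, 50], [0, 0, 0, 0, 0, 0.015, 50], [0, 0, 0, 0, 0, 0.006, 50], [0, 0, 0, 0, 0, 0.002, 50], [0, 0, 0, 0, 0, 0, 50], [0, 0, 0, 0, 0, 0, 50]],
])

```text
time: 20.1
ee_pos: [0.5008, 0.242, 0.1316]
eef_rot: [0.952, -0.049, 0.016, -0.3]
ft_force: [0.3, -0.9, -2.2]
width: 0.0576
```

```bash
cat > look.py <<'E'
import sys
from mv import *
import cv2,pickle
from bench import camera
t=sys.argv[1]
st()
Rs=tool(SQ[1],LEAN)
plan(Rs,seat(64.5,0,4))
for n,(x,y,w,h) in [("side",(220,250,133,100)),("top",(80,150,200,150))]:
    c=camera(n); pickle.dump(c,open(f"c{t}_{n}.pkl","wb")); f=c["frame"][y:y+h,x:x+w]; k=800//w
    cv2.imwrite(f"pics/k{t}_{n}.png",cv2.resize(f,None,fx=k,fy=k,interpolation=2)[:,:,::-1])
E
python3 look.py 10
```

```text
t 20.1 p [0.5008 0.242  0.1316] nest [0.3928 0.1285 0.1316] z [ 0.059  0.571 -0.819] x [ 0.995 -0.102  0.001] F [ 0.3 -0.9 -2.2] w 0.0576 q [ 0.6   0.3  -0.87  1.97 -0.48  0.82 -0.03]
turn [-0.0002 -0.0001  0.001 ] then shift [-0.0001  0.0005  0.0034] min rows 0.0 0.1
```

View pics/k10_side.png

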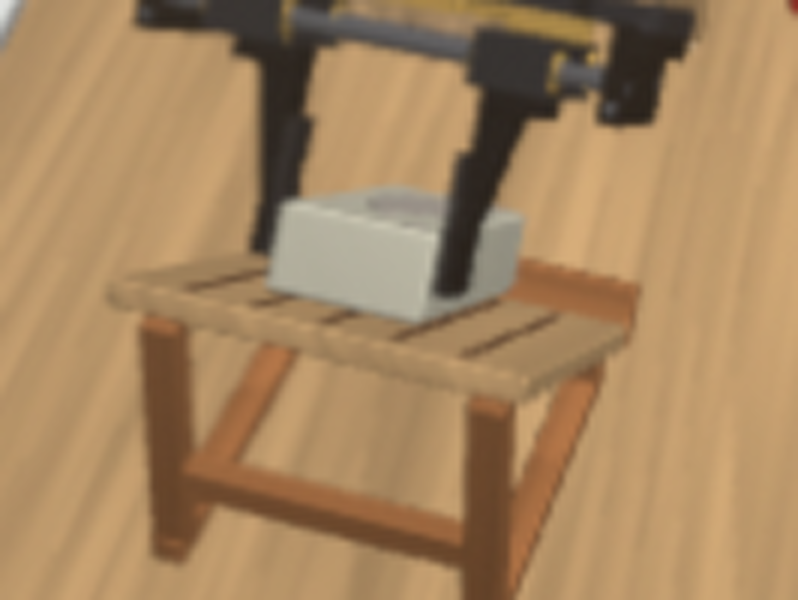

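No contact force yet. I'll go down in small steps until it touches.

Emit:
arm_command([
  [[0, 0, 0, 0, 0, 0.0015, 50], [0, 0, 0, 0, 0, 0.0015, 50], [0, 0, 0, 0, 0, 0, 50], [0, 0, 0, 0, 0, 0, 50]],
])

```text
time: 20.7
ee_pos: [0.5007, 0.244, 0.1289]
eef_rot: [0.952, -0.048, 0.015, -0.3]
ft_force: [0.1, 0.2, -3.0]
width: 0.0572
```

Emit:
arm_command([
  [[0, 0, 0, 0, 0, 0.0015, 50], [0, 0, 0, 0, 0, 0, 50], [0, 0, 0, 0, 0, 0, 50]],
])

```text
time: 21.08
ee_pos: [0.5009, 0.2442, 0.1285]
eef_rot: [0.952, -0.048, 0.015, -0.3]
ft_force: [-11.6, -11.3, 16.6]
width: 0.0578
```

Emit:
arm_command([
  [[0, 0, 0, 0, 0, -0.0008, 50], [0, 0, 0, 0, 0, 0, 75], [0, 0, 0, 0, 0, 0, 85], [0, 0, 0, 0, 0, 0, 100], [0, 0, 0, 0, 0, 0, 100], [0, 0, 0, 0, 0, 0, 100], [0, 0, 0, 0, 0, 0, 100]],
])

```text
time: 21.95
ee_pos: [0.5008, 0.2444, 0.1284]
eef_rot: [0.952, -0.048, 0.015, -0.3]
ft_force: [0.4, 0.1, -0.5]
width: 0.0867
```

```bash
python3 look.py 11
```

```text
t 21.95 p [0.5008 0.2444 0.1284] nest [0.395  0.1291 0.1284] z [ 0.058  0.571 -0.819] x [ 0.995 -0.101  0.   ] F [ 0.4  0.1 -0.5] w 0.0867 q [ 0.59  0.31 -0.87  1.97 -0.47  0.81 -0.03]
turn [-0.0003  0.0005  0.0011] then shift [ 0.0002  0.0005 -0.0006] min rows 0.0 0.0
```

View pics/k11_side.png

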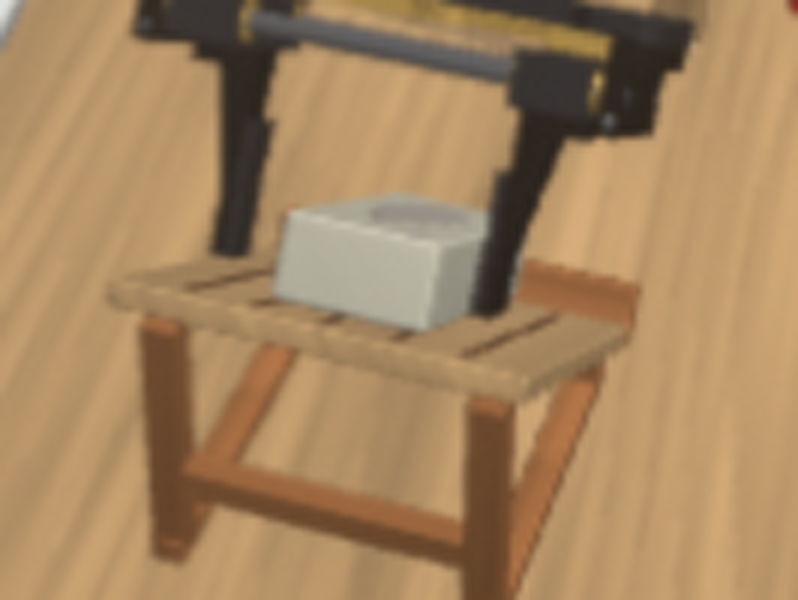

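Released and lying flat. I'll retract along the tool axis, then clear the view to check.

Emit:
arm_command([
  [[0, 0, 0, 0, 0, -0.01, 100], [0, 0, 0, 0, 0, -0.03, 100], [0, 0, 0, 0, 0, -0.04, 100], [0, 0, 0, 0, -0.02, -0.03, 100], [0, 0, 0, 0, -0.03, -0.04, 100], [0, 0, 0, 0, -0.03, -0.04, 100], [0, 0, 0, -0.03, -0.01, -0.01, 100], [0, 0, 0, -0.04, 0, 0, 100], [0, 0, 0, -0.04, 0, 0, 100], [0, 0, 0, -0.04, 0, 0, 100], [0, 0, 0, 0, 0, 0, 100], [0, 0, 0, 0, 0, 0, 100]],
])

```text
time: 23.55
ee_pos: [0.3477, 0.2187, 0.344]
eef_rot: [0.953, -0.048, 0.016, -0.3]
ft_force: [0.5, -0.2, 0.4]
width: 0.0868
```

```bash
python3 look.py 12; python3 - <<'E'
import pickle,cv2
for n in("side","top"):
    cv2.imwrite(f"pics/f12_{n}.png",pickle.load(open(f"c12_{n}.pkl","rb"))["frame"][:,:,::-1])
E
```

```text
t 23.55 p [0.3477 0.2187 0.344 ] nest [0.3318 0.2709 0.344 ] z [ 0.059  0.57  -0.819] x [ 0.995 -0.102  0.001] F [ 0.5 -0.2  0.4] w 0.0868 q [ 0.79 -0.45 -0.71  2.01 -0.9   1.53  0.1 ]
turn [ 0.0005 -0.0006  0.0016] then shift [0.1498 0.0904 0.1997] min rows 0.0 4.2
```

View pics/k12_side.png

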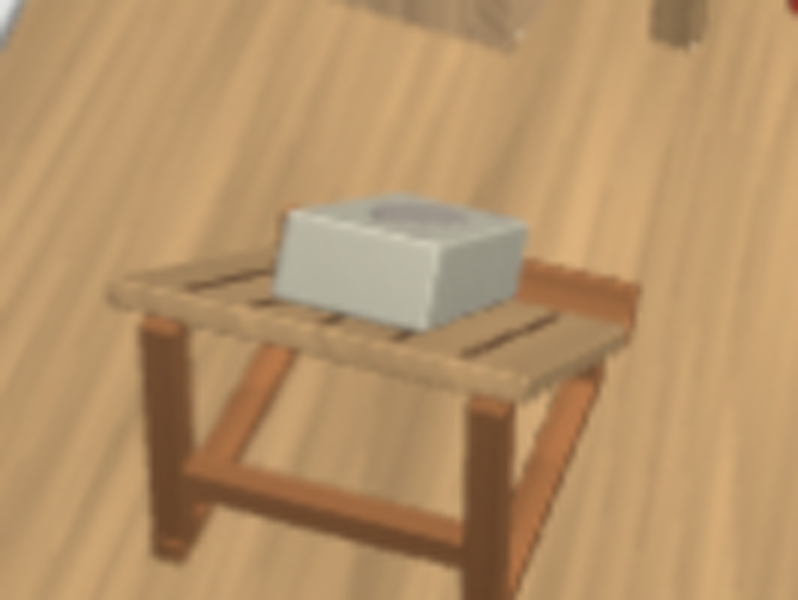

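View pics/f12_top.png

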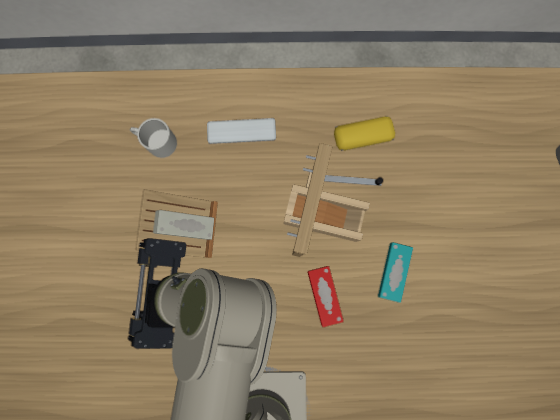

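```bash
python3 - <<'E'
import pickle,cv2
f=pickle.load(open("c12_top.pkl","rb"))["frame"][190:265,130:230]
cv2.imwrite("pics/z12.png",cv2.resize(f,None,fx=8,fy=8,interpolation=2)[:,:,::-1])
E
```

```text
(no output)
```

View pics/z12.png

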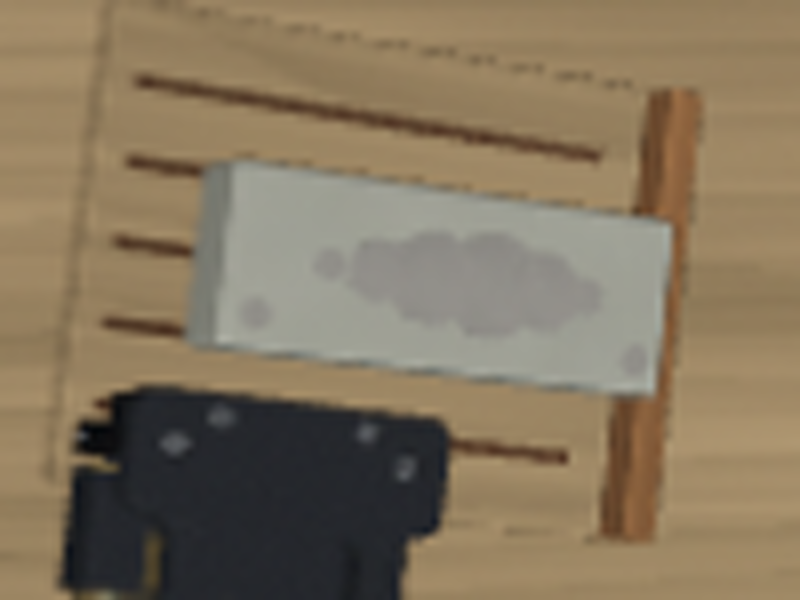

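```bash
python3 - <<'E'
from mv import *
from h import *
import pickle
T=pickle.load(open("c12_top.pkl","rb"));S=pickle.load(open("c12_side.pkl","rb"))
O=seat(0,0,0);R=np.c_[[seat(1000,0,0)-O,seat(0,1000,0)-O,seat(0,0,1000)-O]].T
def onseat(c,u,v,h):
    o,w=ray(c,u,v); n=R[:,2]; k=((O+n*h-o)@n)/(w@n); return R.T@(o+w*k-O)*1e3
P=[onseat(T,130+(a+.5)/8-.5,190+(b+.5)/8-.5,.016) for a,b in((236,160),(672,222),(655,396),(214,347))]
print(np.round(P,1),np.mean(P,0))
# stereo check of corner heights
for (a,b),(e,f) in (((236,160),(290,210)),((214,347),(440,242)),((655,396),(527,230))):
    X,er=tri(T,(130+(a+.5)/8-.5,190+(b+.5)/8-.5),S,(220+(e+.5)/6-.5,250+(f+.5)/6-.5)); print(np.round(R.T@(X-O)*1e3,1),er)
E
```

```text
[[ 74.1 -27.4  16. ]
 [-74.1 -29.1  16. ]
 [-74.9  27.7  16. ]
 [ 73.7  29.7  16. ]] [-0.27563991  0.21684711 16.        ]
[ 74.4 -26.7  17.3] 0.001144662049555918
[74.6 29.4 18. ] 0.0007742074650715691
[-76.1  27.4  13.5] 0.0002173992849090213
```

```bash
python3 -c "
from bench import close_job
print(close_job())"
```

```text
the job is handed in; nothing more can be done
None
```

I carried out every step and handed the job in at about 23.6 s of the 58 s. The hand-in gave no verdict.

**What I did**
- **Keeper:** it stood at about 0.12 rad at the start. I swung it by the knob to about 1.28 rad, and the last picture shows the bar well clear of the side of the box.
- **Rocking:** I pressed the end over the well with closed fingers. The mould fell onto the slope and stayed tilted. Its raised end was where expected for a 35-degree tilt, to within a few millimetres.
- **Lift and laying:** I gripped the raised end with the tool leaning 35 degrees and drew the mould out square to its top. I carried it over the rail, lowered it onto the rack until the wrist force showed contact, then let go and backed off.

**Last checks**
- **Position on the rack:** from the top view, the mould's centre in the seat frame is about x = -0.3 mm, y = +0.2 mm. Its long side is straight up the slope to within about 1 degree, with the low end at the lip and the leaf side up.
- **Flatness:** two-view measurements of three top corners gave heights of 13.5 to 18 mm against the expected 16 mm. That scatter is about what the camera calibration allows.
- **Surroundings:** by eye, the tin, glasses case and mug have not moved since the start.
- **Robot:** the gripper is open and clear, with wrist force near zero.

**Disagreement:** at first I corrected the tool position while the arm was still settling, which put it 4 mm off over the knob. I took this out before gripping.

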